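# Load the water-bath rack with the capped sample bottles

## Task

Stand the four capped sample bottles upright in the steel water-bath rack, one in each compartment, in order of size: the tallest in the compartment next to the rack's lifting tab, then each next smaller one, with the smallest at the far end. Leave the two open bottles without caps, and everything else on the bench, standing where they are.

Things in the scene. Friction and masses are not known exactly. Their poses are not given: they have to be found in the camera images.
- rack: Fixed low steel rack, 300 x 78 mm, at any yaw: a row of four 70 x 70 mm compartments, walls 4 mm thick and 20 mm high, floor 3 mm thick. A flat lifting tab with a finger hole (38 x 50 mm, 3 mm thick, at rim height) juts out at the +x end only. Origin: centre of the underside; x along the row to the tab, z up. Compartment centres: x = +111 (next to the tab), +37, -37, -111 mm, y = 0.
- bottle_104: The tallest capped bottle: white plastic, 104 mm high, body diameter 52 mm, about 160 g. It starts upright with the others on a flat blue bench sheet 2 mm thick. Origin: centre of its underside, z up. Round straight body up to 22 mm below the top, then a 6 mm sloping shoulder and a 16 mm high ribbed cap (78 % of the body diameter).
- bottle_92: Second tallest capped bottle: white plastic, 92 mm high, body diameter 46 mm, about 120 g, upright on the sheet. Origin: centre of its underside, z up. Round straight body up to 22 mm below the top, then a 6 mm sloping shoulder and a 16 mm high ribbed cap (78 % of the body diameter).
- bottle_80: Third capped bottle: white plastic, 80 mm high, body diameter 40 mm, about 80 g, upright on the sheet. Origin: centre of its underside, z up. Round straight body up to 22 mm below the top, then a 6 mm sloping shoulder and a 16 mm high ribbed cap (78 % of the body diameter).
- bottle_68: The smallest capped bottle: white plastic, 68 mm high, body diameter 34 mm, about 50 g, upright on the sheet. Origin: centre of its underside, z up. Round straight body up to 22 mm below the top, then a 6 mm sloping shoulder and a 16 mm high ribbed cap (78 % of the body diameter).
- open_large: Look-alike that stays: open white bottle without a cap, a bare round neck with a dark hole showing from above; body diameter 52 mm, 100 mm high to the rim. Origin at the centre of its underside, z up.
- open_small: Look-alike that stays: open white bottle without a cap, a bare round neck with a dark hole showing from above; body diameter 40 mm, 76 mm high to the rim. Origin at the centre of its underside, z up.
- beaker: Bystander: empty glass beaker, 70 mm wide, 85 mm high, on the bench beyond the work. Origin at the centre of its underside.
- instrument_tray: Bystander: flat steel tray with tweezers, 200 x 100 mm, 30 mm high, to the right of the work. Origin at the centre of its underside.
- wash_bottle: Bystander: white bottle with a red cap, 70 mm wide and 170 mm high, well to the left of the work. Origin at the centre of its underside.
Things that resemble listed ones, but are neither listed nor needed, are in the scene too. What is shaped like the open_large but red is not meant. Leave any pink look-alike of the bottle_68 alone.

How it is judged:
By the outcome, as a careful person would: the job done as asked, in the order asked, and still so for the second after the job is handed in, with the robot touching nothing.
It also fails if it takes over 109 s, if anything falls off the work surface, if the arm or the gripper's body presses on something with over 40 N, if the wrist force passes 120 N, or if a joint passes its speed limit or range.

## Robot

A 7-joint arm with a two-finger parallel gripper is mounted at the origin on the work surface. World frame = base frame: x ahead of the robot, y to its left, z up, the work surface at z = 0. Lengths are in m, angles in rad, forces in N, time in s.
With the tool pointing down it reaches from about 0.425 to 1.025 m from the base axis. Payload 9.4 kg.
Tool frame: the origin (TCP) lies at the very end of the fingers, on their centre line; the grasp point (between the pads) lies 19 mm behind it (env.hold_point_z is the z of the grasp point in the tool frame, in m); z points along the fingers, x is the direction in which the jaws open and shut, and the axes are right-handed (so a half turn about z gives the same grasp; the last joint's range is limited). The gripper opens to 85 mm and grips with 20 to 120 N. Pads are 22 mm wide; open, the fingers measure 114 mm over their backs; the gripper's body (76 mm by 85 mm) begins 54 mm behind the grasp point. The pads swing forward as they close: fully open they stand 13 mm farther back than shut.
Start: joints at [1.049, 0.599, -0.003, 1.599, 0.002, 0.943, -0.08], TCP at [0.312, -0.654, 0.231] pointing down, gripper open.
Joint ranges: [-2.57, 2.57], [-0.35, 1.97], [-1.29, 1.29], [0.11, 2.56], [-1.05, 4.19], [0.11, 1.86], [-2.63, 2.63]. Speed limits (rad/s): [2.22, 2.22, 3.01, 3.01, 3.14, 3.14, 3.14].

## Interface

Orientations are given as a 3x3 rotation matrix whose columns are the frame's x, y, z axes.
In Python, from workcell import env, grab_frame gives the robot as it stands.
- The arm moves only by the tool send_rows, never from a script. Its argument "commands" is a list of rows, each a list of 7 numbers: the shift along the tool's x, y, z in m, then the turn, a rotation vector about the tool's x, y, z in degrees, then the gripper's target within -1 to 1 (shut at 1, half-way at 0, fully open at -1). A call has exactly 10 rows; each row shifts and turns the commanded pose from where the row before left it, along the tool's axes as they then stand; what a row does not reach is not made up. A row lasts 1/8 s, in which the tool goes at most 62.5 mm and 10.7 degrees, less where a joint would pass 70% of its speed; a pose out of reach is approached as far as the arm can. A call with a gripper value outside its range is refused whole. The fingers move at their own pace and stop on an object; "squeeze" is the grip in N (left out, the last holds). Time passes only in rows, so rows that do not move let the fingers close, or fill a call up. It gives the time, the measured TCP pose, the force and the opening at its end, in the units of the state.
- env.get_state(): the state, without advancing time (a new reading comes with each control period).
- grab_frame(name): name is "scene" or "side" or "wrist"; returns a dict with "frame" (480x640x3 uint8, red, green, blue), "mtx" (3x3 intrinsics, pixels), "k1" (the pictures are not rectified: a ray, as slopes to the right and down, at radius r is drawn at 1 + k1 r^2 times it, then the intrinsics apply), "world_from_camera" (4x4, takes a point from camera to world coordinates). Camera axes: x right, y up, looking along -z (the intrinsics and any distortion apply to the point x, -y, -z); pixel columns grow to the right and rows downward; lengths in m; the calibration is good to about 2 mm. A picture is of the moment at which its call begins. There is no depth.
- env.hand_in(): hands the job in, once; it reports no verdict.
The state is a dict: "time": time; "joint_pos": joint angles; "qvel": joint speeds; "tau": joint torques, N m; "ee_pos": TCP position; "eef_rot": TCP orientation; "force": force on the tool from outside, world axes, zero at the start; "ft_torque": the same for the moment, N m; "gripper_width": opening from 0.0 (shut) to 1.0 (fully open).
Only numpy, scipy, OpenCV 4.12 (cv2) and the standard library are available. Lean on these libraries where they do the work, as an engineer would, in place of code of your own. Each camera call takes 0.05 s, during which the arm holds its last target. There are 200 camera calls.

## Working session

There is one attempt and no reset: what is moved stays moved. The work goes in short steps, Python scripts to look and compute and a tool call to move; the robot and the scene stay as the last step left them, time stands still between calls to the robot, and variables do not carry over. Pictures are saved under pics/ and viewed, about 12 in all and at most 16, crops included, and the job is handed in when it is done.

Besides the shell and the picture viewer there is one more tool, called after "Emit:" in YAML: its name, and indented under it one key for each argument. send_rows: Moves the arm, as the interface text tells. Its arguments: {"type":"object","properties":{"commands":{"type":"array","items":{"type":"array","items":{"type":"number"}}},"squeeze":{"type":"number"}},"required":["commands"]}

```bash
ls; mkdir -p pics; cat > h.py <<'E'
import numpy as np, cv2
from workcell import env, grab_frame
def snap(n,fn):
    d=grab_frame(n); cv2.imwrite('pics/'+fn+'.png',d['frame'][:,:,::-1]); np.savez('pics/'+fn+'.npz',**{k:d[k] for k in('frame','mtx','k1','world_from_camera')}); return d
def load(fn): return np.load('pics/'+fn+'.npz')
def ray(d,u,v):
    K=d['mtx'];k=float(d['k1']);p=np.array([(u-K[0,2])/K[0,0],(v-K[1,2])/K[1,1]]);q=p.copy()
    for _ in range(30): q=p/(1+k*(q@q))
    T=d['world_from_camera'];return T[:3,3],T[:3,:3]@np.array([q[0],-q[1],-1])
def atz(d,u,v,z):
    o,r=ray(d,u,v);return o+r*(z-o[2])/r[2]
def proj(d,P):
    T=np.linalg.inv(d['world_from_camera']);c=T[:3,:3]@np.asarray(P)+T[:3,3];p=np.array([c[0],-c[1]])/-c[2]
    p=p*(1+float(d['k1'])*(p@p));K=d['mtx'];return np.array([K[0,0]*p[0]+K[0,2],K[1,1]*p[1]+K[1,2]])
def tri(*obs):
    A=np.zeros((3,3));b=np.zeros(3);L=[]
    for d,u,v in obs:
        o,r=ray(d,u,v);r=r/np.linalg.norm(r);M=np.eye(3)-np.outer(r,r);A+=M;b+=M@o;L.append((o,M))
    x=np.linalg.solve(A,b);return x,[np.linalg.norm(M@(x-o)) for o,M in L]
E
python3 - <<'E'
from h import *
np.set_printoptions(precision=4,suppress=True)
for n in('scene','side','wrist'):
    d=snap(n,n+'0');print(n,d['world_from_camera'],d['mtx'][0,0],d['k1'])
s=env.get_state();print(s['ee_pos'],s['eef_rot'],env.hold_point_z,s['gripper_width'])
E
```

```text
pics
scene [[ 0.7972 -0.4958  0.3445  1.089 ]
 [ 0.6036  0.6648 -0.4401 -0.6396]
 [-0.0109  0.5588  0.8293  1.1981]
 [ 0.      0.      0.      1.    ]] 489.2733718433835 -0.05232037592714538
side [[-0.987   0.0861 -0.136   0.3602]
 [-0.1609 -0.5074  0.8466  1.4662]
 [ 0.0039  0.8574  0.5146  0.9406]
 [ 0.      0.      0.      1.    ]] 583.2146881171219 -0.023956398637662888
wrist [[ 0.4298  0.8638  0.2629  0.3778]
 [-0.9029  0.4115  0.1241 -0.6222]
 [-0.001  -0.2907  0.9568  0.3724]
 [ 0.      0.      0.      1.    ]] 376.29342703922083 -0.06790583564041028
[ 0.3118 -0.6541  0.2306] [[ 0.4303 -0.9027 -0.0006]
 [-0.9027 -0.4303  0.001 ]
 [-0.0012  0.0001 -1.    ]] -0.0187 0.9982630458345441
```

View pics/scene0.png

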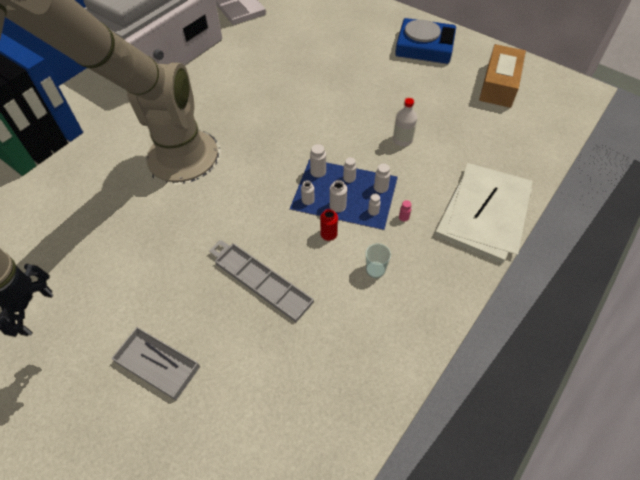

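View pics/side0.png

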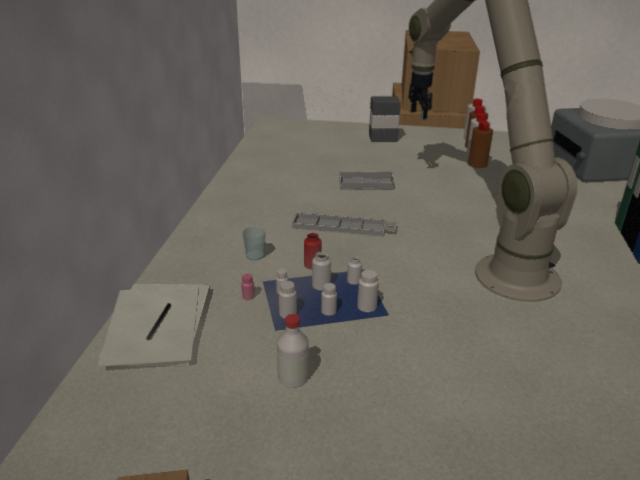

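The scene picture shows the rack, with its tab at about (222,250), and the sheet with six bottles. In the side picture the tab is at (390,228). I'll enlarge both to get precise pixels.

```bash
python3 - <<'E'
import cv2
a=cv2.imread('pics/scene0.png')[140:330,200:420];cv2.imwrite('pics/c1.png',cv2.resize(a,None,fx=3,fy=3,interpolation=cv2.INTER_CUBIC)) 
a=cv2.imread('pics/side0.png')[205:335,225:405];cv2.imwrite('pics/c2.png',cv2.resize(a,None,fx=4,fy=4,interpolation=cv2.INTER_CUBIC)) 
E
```

```text
(no output)
```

View pics/c1.png

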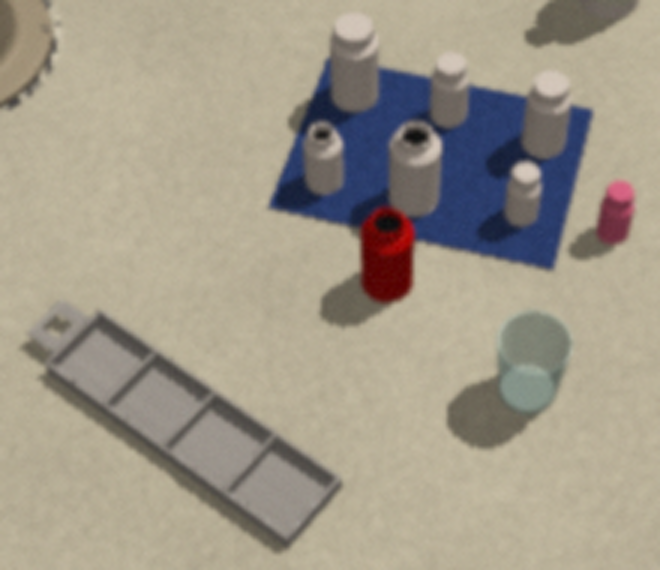

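View pics/c2.png

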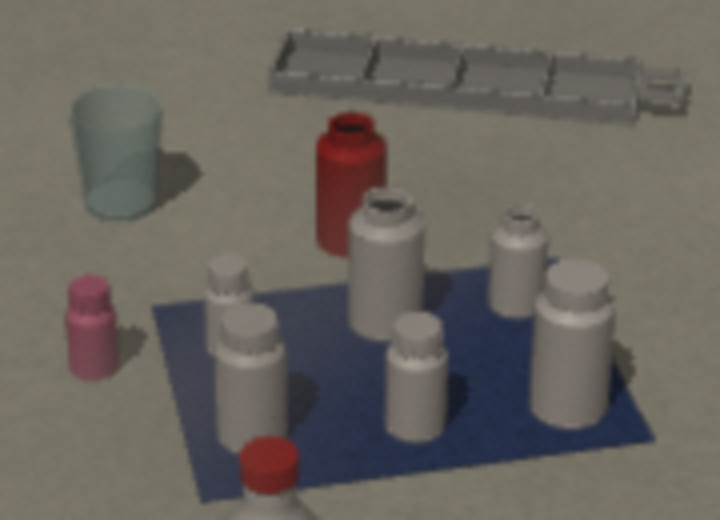

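```bash
cat > m.py <<'E'
from h import *
np.set_printoptions(precision=4,suppress=True)
S=load('scene0');D=load('side0')
f=lambda p,s,ox,oy:((p[0]+.5)/s-.5+ox,(p[1]+.5)/s-.5+oy)
B=dict(b104=((354,25),(579,277)),b92=((551,83),(249,320)),b80=((450,63),(419,327)),b68=((526,171),(229,268)),oL=((415,135),(388,202)),oS=((323,132),(520,217)),red=((389,221),(352,124)),pink=((620,190),(90,288)),
rA=((98,314),(640,62)),rB=((47,368),(636,112)),rC=((341,482),(288,32)),rD=((282,541),(272,82)))
for k,(a,b) in B.items():
    ua=f(a,3,200,140);ub=f(b,4,225,205);x,e=tri((S,*ua),(D,*ub));z=dict(b104=.106,b92=.094,b80=.082,b68=.07,oL=.102,oS=.078).get(k,.02)
    print(k,x,e,atz(S,*ua,z)[:2],atz(D,*ub,z)[:2])
E
python3 m.py
```

```text
b104 [0.4152 0.2164 0.1051] [np.float64(6.813574264426374e-05), np.float64(6.813574264416093e-05)] [0.4159 0.2157] [0.4151 0.2177]
b92 [0.6177 0.2805 0.0923] [np.float64(0.0004254720890244361), np.float64(0.0004254720890243059)] [0.618 0.279] [0.6176 0.2831]
b80 [0.513  0.2521 0.0795] [np.float64(0.00030988869318611205), np.float64(0.0003098886931864145)] [0.514  0.2501] [0.5128 0.2559]
b68 [0.651  0.1878 0.0671] [np.float64(0.00025271395702343804), np.float64(0.00025271395702368556)] [0.6518 0.1857] [0.6502 0.1922]
oL [0.5507 0.1375 0.0989] [np.float64(0.00012316891883102577), np.float64(0.00012316891883085306)] [0.5521 0.1353] [0.5501 0.1424]
oS [0.4628 0.1028 0.0746] [np.float64(0.0006303929321878317), np.float64(0.0006303929321877611)] [0.464  0.1005] [0.463  0.1086]
red [0.5925 0.0373 0.0985] [np.float64(0.0004917946496533783), np.float64(0.0004917946496532879)] [0.5577 0.0857] [ 0.6137 -0.0962]
pink [0.7378 0.2243 0.0654] [np.float64(0.00030938964398273663), np.float64(0.0003093896439830169)] [0.7234 0.2589] [0.7577 0.16  ]
rA [ 0.403  -0.1835  0.0437] [np.float64(0.008699651898680206), np.float64(0.008699651898680189)] [ 0.3988 -0.1734] [ 0.3964 -0.2361]
rB [ 0.3885 -0.2332 -0.0206] [np.float64(0.009176537391409974), np.float64(0.009176537391410002)] [ 0.4019 -0.2478] [ 0.3948 -0.1526]
rC [ 0.6938 -0.1879  0.0434] [np.float64(0.012098635352802579), np.float64(0.012098635352802495)] [ 0.6982 -0.1761] [ 0.6917 -0.2391]
rD [ 0.6917 -0.2358 -0.0222] [np.float64(0.013910996003420151), np.float64(0.013910996003420256)] [ 0.6921 -0.2529] [ 0.6885 -0.1521]
```

The bottles triangulate to their stated heights. The rack is near (0.548,-0.212) with its tab pointing toward -x, i.e. yaw ≈ 180°. My side corners for it were paired the wrong way round. Next I'll turn the jaws along world y and look at the rack with the wrist camera.

Emit:
send_rows:
  commands:
    - [0,0,-0.035,0,0,8.5,-1]
    - [0,0,-0.035,0,0,8.5,-1]
    - [0,0,-0.035,0,0,8.5,-1]
    - [-0.055,-0.027,0,0,0,0,-1]
    - [-0.055,-0.027,0,0,0,0,-1]
    - [-0.055,-0.027,0,0,0,0,-1]
    - [-0.055,-0.027,0,0,0,0,-1]
    - [-0.055,-0.027,0,0,0,0,-1]
    - [-0.055,-0.027,0,0,0,0,-1]
    - [-0.055,-0.027,0,0,0,0,-1]
  squeeze: 40

```text
time: 1.4
ee_pos: [0.5016, -0.2676, 0.3363]
eef_rot: [[-0.0, -1.0, 0.0], [-1.0, 0.0, -0.0], [0.0, -0.0, -1.0]]
force: [0.5, 0.1, -0.0]
gripper_width: 0.994
```

```bash
python3 - <<'E'
from h import *
np.set_printoptions(precision=4,suppress=True)
s=env.get_state();print(s['ee_pos'],s['eef_rot'],s['joint_pos'],s['time'])
d=snap('wrist','w1');print([proj(d,(x,-.212,.02)) for x in(.4,.7)])
E
```

```text
[ 0.5016 -0.2676  0.3363] [[-0.0003 -1.      0.0001]
 [-1.      0.0003 -0.0001]
 [ 0.0001 -0.0001 -1.    ]] [ 0.3627  0.3024  0.0365  1.8381 -0.0129  1.0011 -1.1666] 1.4
[array([274.9058, 264.8287]), array([266.85  ,   8.5837])]
```

View pics/w1.png

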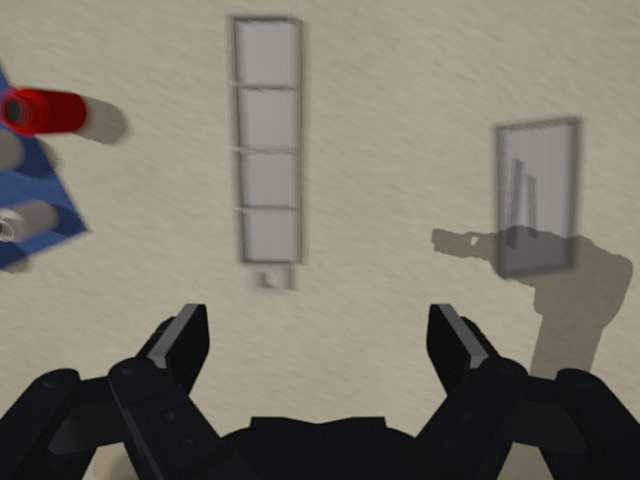

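The wrist view shows the rack rim from about (231,15)-(303,17) down to (240,263)-(301,265), with the tab at (271,278) on the near side. I'll fit its pose from the corners.

```bash
cat > r.py <<'E'
from h import *
from scipy.optimize import least_squares
np.set_printoptions(precision=4,suppress=True)
S=load('scene0');W=load('w1')
f=lambda x,y:((x+.5)/3-.5+200,(y+.5)/3-.5+140)
# rack frame corners: (tab=+x). yaw~180 so world +y side = rack -y
C={(1,-1):((240,263),f(98,314)),(1,1):((301,265),f(47,368)),(-1,-1):((231,15),f(341,482)),(-1,1):((303,17),f(282,541))}
for k,(w,s) in C.items(): print(k,*tri((W,*w),(S,*s)),atz(W,*w,.02),atz(S,*s,.02))
def res(p,use):
    o=[]
    for (a,b),(w,s) in C.items():
        l=np.array([a*.150,b*.039]);c,n=np.cos(p[2]),np.sin(p[2]);X=(p[0]+c*l[0]-n*l[1],p[1]+n*l[0]+c*l[1],p[3])
        if 0 in use:o+=list(proj(W,X)-w)
        if 1 in use:o+=list(proj(S,X)-s)
    return o
for use in((0,),(1,),(0,1)):
    q=least_squares(res,[.548,-.212,np.pi,.02],args=(use,)); print(use,q.x,np.degrees(q.x[2]),np.sqrt(np.mean(q.fun**2)))
E
python3 r.py
```

```text
(1, -1) [ 0.3974 -0.1678  0.0131] [np.float64(0.003820831886490628), np.float64(0.0038208318864905604)] [ 0.4025 -0.1665  0.02  ] [ 0.3988 -0.1734  0.02  ]
(1, 1) [ 0.3972 -0.2454  0.0125] [np.float64(0.00036462292013124517), np.float64(0.00036462292013104204)] [ 0.3998 -0.246   0.02  ] [ 0.4019 -0.2478  0.02  ]
(-1, -1) [ 0.6957 -0.1716  0.0118] [np.float64(0.0012837184074800628), np.float64(0.0012837184074801077)] [ 0.6941 -0.1721  0.02  ] [ 0.6982 -0.1761  0.02  ]
(-1, 1) [ 0.6915 -0.2519  0.0178] [np.float64(0.0003344065425048692), np.float64(0.0003344065425048637)] [ 0.6911 -0.2517  0.02  ] [ 0.6921 -0.2529  0.02  ]
(0,) [ 0.546  -0.2075  3.1209  0.0082] 178.81184198646804 1.1732582342741027
(1,) [ 0.5375 -0.2045  3.1274 -0.0023] 179.18951218403507 0.6075164914363922
(0, 1) [ 0.5455 -0.2079  3.1218  0.0096] 178.86345759903273 1.1308501881506374
```

Emit:
send_rows:
  commands:
    - [-0.05,-0.0166,0.013,0,0,0,-1]
    - [-0.05,-0.0166,0.013,0,0,0,-1]
    - [-0.05,-0.0166,0.013,0,0,0,-1]
    - [-0.05,-0.0166,0.013,0,0,0,-1]
    - [-0.05,-0.0166,0.013,0,0,0,-1]
    - [-0.05,-0.0166,0.013,0,0,0,-1]
    - [-0.05,-0.0166,0.013,0,0,0,-1]
    - [-0.05,-0.0166,0.013,0,0,0,-1]
    - [-0.0556,-0.0166,0.013,0,0,0,-1]
    - [0,0,0,0,0,0,-1]

```text
time: 2.7
ee_pos: [0.6499, 0.1921, 0.2173]
eef_rot: [[0.007, -1.0, -0.002], [-1.0, -0.007, 0.002], [-0.002, 0.002, -1.0]]
force: [0.0, -1.2, 0.2]
gripper_width: 1.004
```

```bash
python3 - <<'E'
from h import *
np.set_printoptions(precision=4,suppress=True)
s=env.get_state();print(s['ee_pos'],s['joint_pos'],s['time'])
d=snap('wrist','w2')
for n,p in dict(b68=(.651,.1878,.07),b92=(.6177,.2805,.094),b80=(.513,.2521,.082),oL=(.5507,.1375,.102)).items():print(n,proj(d,p))
E
```

```text
[0.6499 0.1921 0.2173] [-0.3336  0.5563 -0.0559  1.7254  0.0351  0.8622 -1.9677] 2.7
b68 [323.4854 219.1721]
b92 [201.5689 268.641 ]
b80 [248.5867 374.9147]
oL [385.8724 352.2193]
```

View pics/w2.png

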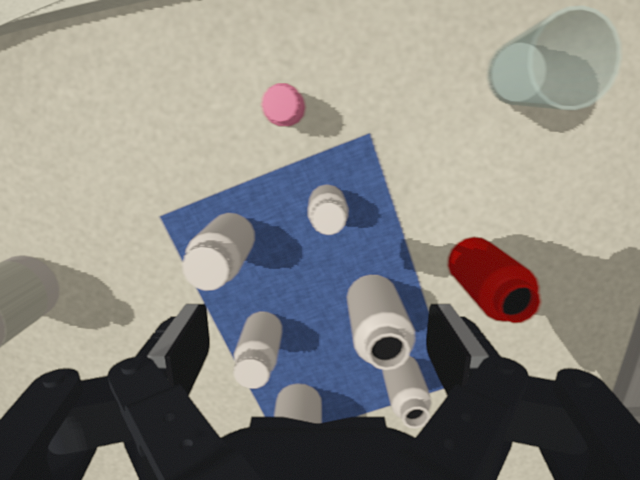

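The view matches the predictions within about 4 px. The bottles sit about 2–3 mm lower in y, which agrees with the scene camera. Picking bottle_68.

Emit:
send_rows:
  commands:
    - [0.002,0,0.045,0,0,0,-1]
    - [0,0,0.045,0,0,0,-1]
    - [0,0,0.045,0,0,0,-1]
    - [0,0,0.035,0,0,0,-1]
    - [0,0,0.02,0,0,0,-1]
    - [0,0,0.008,0,0,0,-1]
    - [0,0,0,0,0,0,-1]
    - [0,0,0,0,0,0,1]
    - [0,0,0,0,0,0,1]
    - [0,0,0,0,0,0,1]
  squeeze: 30

```text
time: 4.0
ee_pos: [0.6509, 0.1842, 0.022]
eef_rot: [[-0.0, -1.0, 0.001], [-1.0, 0.0, 0.0], [-0.0, -0.001, -1.0]]
force: [-0.6, -0.3, 18.9]
gripper_width: 0.382
```

Emit:
send_rows:
  commands:
    - [0,0,0,0,0,0,1]
    - [0,0,0,0,0,0,1]
    - [0,0,0,0,0,0,1]
    - [0,0,0,0,0,0,1]
    - [0,0,-0.02,0,0,0,1]
    - [0,0,-0.04,0,0,0,1]
    - [0,0,-0.04,0,0,0,1]
    - [0,0,-0.04,0,0,0,1]
    - [0,0,-0.03,0,0,0,1]
    - [0,0,0,0,0,0,1]

```text
time: 5.25
ee_pos: [0.6518, 0.1844, 0.1952]
eef_rot: [[-0.0, -1.0, 0.005], [-1.0, 0.0, 0.002], [-0.002, -0.005, -1.0]]
force: [0.3, 0.1, 0.0]
gripper_width: 0.38
```

```bash
python3 - <<'E'
from h import *
np.set_printoptions(precision=4,suppress=True)
s=env.get_state();print(s['ee_pos'],s['eef_rot'],s['force'],s['gripper_width'],s['time'])
d=snap('wrist','w3')
E
```

```text
[0.6518 0.1844 0.1952] [[-0.0004 -1.      0.0052]
 [-1.      0.0004  0.0018]
 [-0.0018 -0.0052 -1.    ]] [0.2764 0.1102 0.0203] 0.3800327534715198 5.25
```

View pics/w3.png

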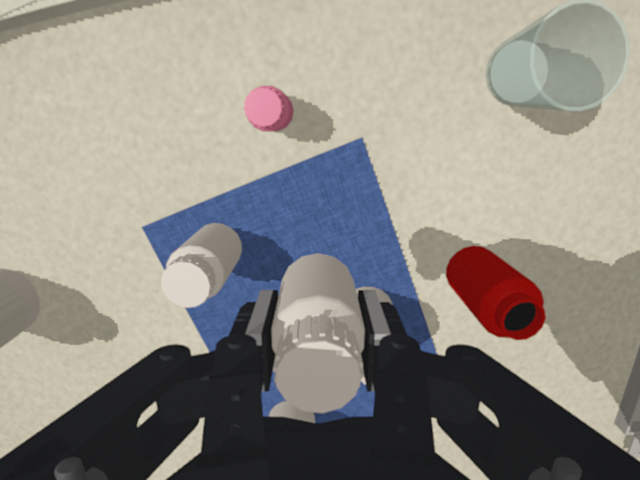

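Bottle_68 is held upright between the pads, with an opening of about 32 mm, as expected. I'm carrying it over the far compartment and will check the rack there from near.

Emit:
send_rows:
  commands:
    - [0.03,-0.006,0,0,0,0,1]
    - [0.05,0,0,0,0,0,1]
    - [0.055,0,0,0,0,0,1]
    - [0.055,0,0,0,0,0,1]
    - [0.055,0,0,0,0,0,1]
    - [0.055,0,0,0,0,0,1]
    - [0.048,0,0,0,0,0,1]
    - [0.03,0,0,0,0,0,1]
    - [0.02,0,0.03,0,0,0,1]
    - [0,0,0.03,0,0,0,1]

```text
time: 6.55
ee_pos: [0.6553, -0.2167, 0.1298]
eef_rot: [[-0.004, -1.0, -0.001], [-1.0, 0.004, -0.001], [0.001, 0.001, -1.0]]
force: [-0.6, 1.1, -0.3]
gripper_width: 0.388
```

```bash
python3 - <<'E'
from h import *
np.set_printoptions(precision=4,suppress=True)
s=env.get_state();print(s['ee_pos'],s['force'],s['gripper_width'],s['time'])
d=snap('wrist','w4')
print([proj(d,p) for p in((.697,-.174,.02),(.695,-.252,.02),(.621,-.173,.02),(.62,-.251,.02))])
E
```

```text
[ 0.6553 -0.2167  0.1298] [-0.5981  1.0586 -0.2609] 0.3879808272877929 6.55
[array([253.2384, 174.2347]), array([370.145, 176.706]), array([257.4348, 279.6737]), array([365.0189, 280.532 ])]
```

View pics/w4.png

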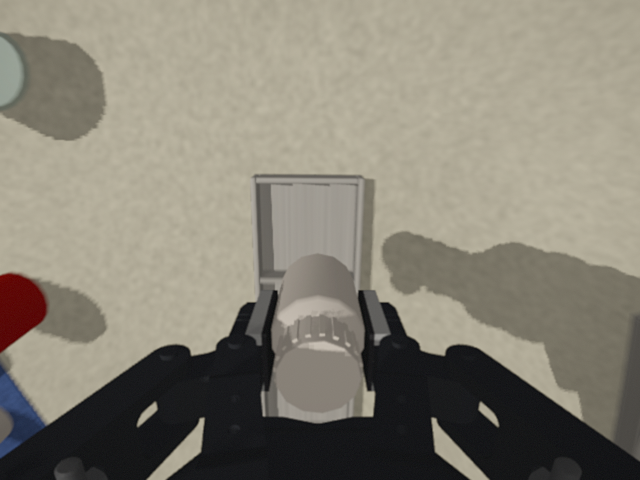

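The rack corners are within 2–6 px of the prediction, so I shift by 1 mm. Lowering.

Emit:
send_rows:
  commands:
    - [-0.001,0,0.03,0,0,0,1]
    - [0,0,0.03,0,0,0,1]
    - [0,0,0.025,0,0,0,1]
    - [0,0,0.012,0,0,0,1]
    - [0,0,0.006,0,0,0,1]
    - [0,0,0.003,0,0,0,1]
    - [0,0,0.001,0,0,0,1]
    - [0,0,0,0,0,0,1]
    - [0,0,0,0,0,0,1]
    - [0,0,0,0,0,0,1]

```text
time: 7.85
ee_pos: [0.6565, -0.213, 0.0245]
eef_rot: [[-0.0, -1.0, 0.0], [-1.0, 0.0, -0.0], [0.0, -0.0, -1.0]]
force: [-0.2, 0.6, -0.4]
gripper_width: 0.384
```

Emit:
send_rows:
  commands:
    - [0,0,0.001,0,0,0,1]
    - [0,0,0,0,0,0,1]
    - [0,0,0,0,0,0,-0.2]
    - [0,0,0,0,0,0,-0.4]
    - [0,0,0,0,0,0,-1]
    - [0,0,0,0,0,0,-1]
    - [0,0,0,0,0,0,-1]
    - [0,0,-0.04,0,0,0,-1]
    - [0,0,-0.06,0,0,0,-1]
    - [0,0,-0.06,0,0,0,-1]

```text
time: 9.1
ee_pos: [0.6561, -0.2129, 0.1847]
eef_rot: [[-0.0, -1.0, -0.001], [-1.0, 0.0, 0.0], [-0.0, 0.001, -1.0]]
force: [1.4, -1.8, -0.9]
gripper_width: 1.002
```

```bash
python3 - <<'E'
from h import *
np.set_printoptions(precision=4,suppress=True)
s=env.get_state();print(s['ee_pos'],s['force'],s['gripper_width'],s['time'])
d=snap('wrist','w5')
print([proj(d,p) for p in((.6565,-.211,.071),)])
E
```

```text
[ 0.6561 -0.2129  0.1847] [ 1.4459 -1.8291 -0.8774] 1.001552763133059 9.1
[array([315.0037, 232.0197])]
```

View pics/w5.png

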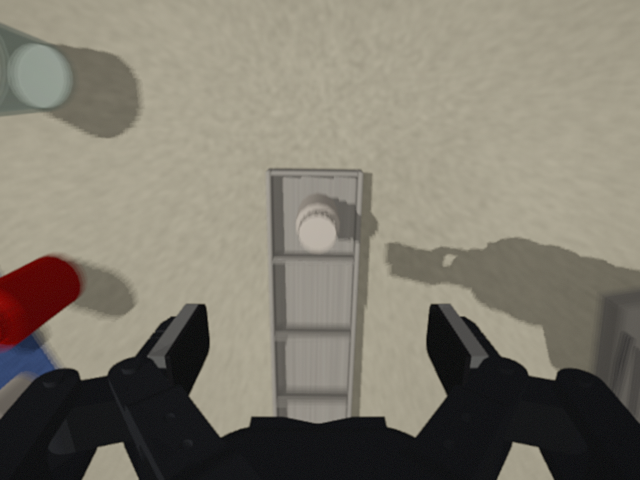

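Bottle_68 stands in the end compartment, its cap at (317,231) against a predicted (315,232). I'll refit the rack from this nearer view.

```bash
python3 - <<'E'
from h import *
np.set_printoptions(precision=4,suppress=True)
d=load('w5')
for u,v in((269,170),(361,171),(314,259),(314,331),(314,396),(273,259),(356,259),(274,331),(353,331),(276,396),(350,396)):print(u,v,atz(d,u,v,.02),atz(d,u,v,.012)[:2])
E
```

```text
269 170 [ 0.6942 -0.1735  0.02  ] [ 0.6933 -0.1725]
361 171 [ 0.6933 -0.248   0.02  ] [ 0.6924 -0.2489]
314 259 [ 0.6176 -0.2097  0.02  ] [ 0.6147 -0.2096]
314 331 [ 0.5468 -0.2094  0.02  ] [ 0.542  -0.2093]
314 396 [ 0.4733 -0.2092  0.02  ] [ 0.4666 -0.2091]
273 259 [ 0.6176 -0.1741  0.02  ] [ 0.6147 -0.1731]
356 259 [ 0.6176 -0.2461  0.02  ] [ 0.6147 -0.247 ]
274 331 [ 0.5467 -0.1724  0.02  ] [ 0.542  -0.1714]
353 331 [ 0.5467 -0.2455  0.02  ] [ 0.542  -0.2464]
276 396 [ 0.4731 -0.1715  0.02  ] [ 0.4664 -0.1704]
350 396 [ 0.4731 -0.2448  0.02  ] [ 0.4664 -0.2456]
```

Emit:
send_rows:
  commands:
    - [-0.0512,0.0159,0,0,0,0,-1]
    - [-0.0512,0.0159,0,0,0,0,-1]
    - [-0.0512,0.0159,0,0,0,0,-1]
    - [-0.0512,0.0159,0,0,0,0,-1]
    - [-0.0512,0.0159,0,0,0,0,-1]
    - [-0.0512,0.0159,0,0,0,0,-1]
    - [-0.0512,0.0159,0,0,0,0,-1]
    - [-0.0512,0.0159,0,0,0,0,-1]
    - [-0.0512,0.0159,0,0,0,0,-1]
    - [0,0,0,0,0,0,-1]

```text
time: 10.4
ee_pos: [0.5116, 0.2531, 0.1832]
eef_rot: [[0.007, -1.0, -0.0], [-1.0, -0.007, 0.002], [-0.002, 0.0, -1.0]]
force: [-0.1, -1.5, -0.1]
gripper_width: 1.001
```

```bash
python3 - <<'E'
from h import *
np.set_printoptions(precision=4,suppress=True)
s=env.get_state();print(s['ee_pos'],s['force'],s['gripper_width'],s['time'])
d=snap('wrist','w6')
print([proj(d,p) for p in((.514,.25,.082),(.6177,.279,.094),(.4159,.2157,.106))])
E
```

```text
[0.5116 0.2531 0.1832] [-0.0927 -1.5218 -0.0533] 1.000594092125362 10.4
[array([322.5431, 234.2598]), array([273.8548,  65.5487]), array([370.6709, 379.7607])]
```

View pics/w6.png

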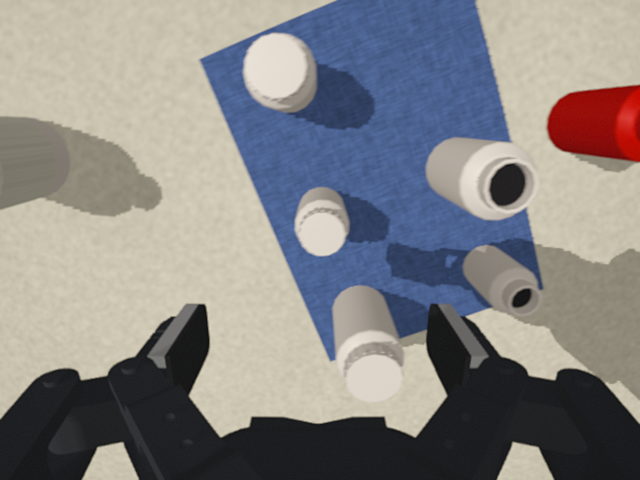

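All three caps are within 5 px of the estimates (b80 at (322,234)). Grasping bottle_80.

Emit:
send_rows:
  commands:
    - [0,0,0.045,0,0,0,-1]
    - [0,0,0.045,0,0,0,-1]
    - [0,0,0.04,0,0,0,-1]
    - [0,0,0.015,0,0,0,-1]
    - [0,0,0.006,0,0,0,-1]
    - [0,0,0,0,0,0,-1]
    - [0,0,0,0,0,0,1]
    - [0,0,0,0,0,0,1]
    - [0,0,0,0,0,0,1]
    - [0,0,0,0,0,0,1]
  squeeze: 35

```text
time: 11.7
ee_pos: [0.5139, 0.2482, 0.0332]
eef_rot: [[-0.0, -1.0, 0.001], [-1.0, 0.0, 0.001], [-0.001, -0.001, -1.0]]
force: [-0.6, -1.2, 7.8]
gripper_width: 0.453
```

Emit:
send_rows:
  commands:
    - [0,0,0,0,0,0,1]
    - [0,0,0,0,0,0,1]
    - [0,0,0,0,0,0,1]
    - [0,0,-0.02,0,0,0,1]
    - [0,0,-0.04,0,0,0,1]
    - [0,0,-0.04,0,0,0,1]
    - [0,0,-0.04,0,0,0,1]
    - [0,0,-0.03,0,0,0,1]
    - [0,0,0,0,0,0,1]
    - [0,0,0,0,0,0,1]

```text
time: 12.95
ee_pos: [0.513, 0.2476, 0.2017]
eef_rot: [[-0.0, -1.0, -0.001], [-1.0, 0.0, -0.0], [0.0, 0.001, -1.0]]
force: [0.4, -0.4, -0.8]
gripper_width: 0.453
```

Emit:
send_rows:
  commands:
    - [0.03,0,0,0,0,0,1]
    - [0.055,-0.01,0,0,0,0,1]
    - [0.055,-0.01,0,0,0,0,1]
    - [0.055,-0.01,0,0,0,0,1]
    - [0.055,-0.01,0,0,0,0,1]
    - [0.055,-0.01,0,0,0,0,1]
    - [0.055,-0.01,0,0,0,0,1]
    - [0.055,-0.009,0,0,0,0,1]
    - [0.03,0,0,0,0,0,1]
    - [0.014,0,0.02,0,0,0,1]

```text
time: 14.2
ee_pos: [0.5821, -0.2133, 0.1811]
eef_rot: [[-0.003, -1.0, 0.0], [-1.0, 0.003, -0.001], [0.001, -0.0, -1.0]]
force: [-0.6, 0.7, -1.2]
gripper_width: 0.453
```

Emit:
send_rows:
  commands:
    - [0,0,0.03,0,0,0,1]
    - [0,0,0.04,0,0,0,1]
    - [0,0,0.04,0,0,0,1]
    - [0,0,0.025,0,0,0,1]
    - [0,0,0.007,0,0,0,1]
    - [0,0,0.003,0,0,0,1]
    - [0,0,0.001,0,0,0,1]
    - [0,0,0.001,0,0,0,1]
    - [0,0,0,0,0,0,1]
    - [0,0,0,0,0,0,1]

```text
time: 15.45
ee_pos: [0.5825, -0.2112, 0.0357]
eef_rot: [[-0.0, -1.0, 0.001], [-1.0, 0.0, -0.0], [0.0, -0.001, -1.0]]
force: [0.5, -0.6, -1.3]
gripper_width: 0.457
```

Emit:
send_rows:
  commands:
    - [0,0,0.0015,0,0,0,1]
    - [0,0,0,0,0,0,1]
    - [0,0,0,0,0,0,-0.2]
    - [0,0,0,0,0,0,-0.4]
    - [0,0,0,0,0,0,-1]
    - [0,0,0,0,0,0,-1]
    - [0,0,0,0,0,0,-1]
    - [0,0,-0.04,0,0,0,-1]
    - [0,0,-0.06,0,0,0,-1]
    - [0,0,-0.06,0,0,0,-1]

```text
time: 16.7
ee_pos: [0.582, -0.211, 0.1952]
eef_rot: [[-0.0, -1.0, -0.001], [-1.0, 0.0, 0.0], [-0.0, 0.001, -1.0]]
force: [1.1, -0.2, 0.0]
gripper_width: 1.002
```

```bash
python3 - <<'E'
from h import *
np.set_printoptions(precision=4,suppress=True)
print(tri((load('scene0'),409,101),(load('side0'),292,320)))
E
```

```text
(array([0.5591, 0.5082, 0.1648]), [np.float64(0.0002458758233044661), np.float64(0.0002458758233048565)])
```

Emit:
send_rows:
  commands:
    - [-0.054,-0.0038,0,0,0,0,-1]
    - [-0.054,-0.0038,0,0,0,0,-1]
    - [-0.054,-0.0038,0,0,0,0,-1]
    - [-0.054,-0.0038,0,0,0,0,-1]
    - [-0.054,-0.0038,0,0,0,0,-1]
    - [-0.054,-0.0038,0,0,0,0,-1]
    - [-0.054,-0.0038,0,0,0,0,-1]
    - [-0.054,-0.0038,0,0,0,0,-1]
    - [-0.054,-0.0038,0,0,0,0,-1]
    - [0,0,0,0,0,0,-1]

```text
time: 17.95
ee_pos: [0.6154, 0.2811, 0.1934]
eef_rot: [[0.007, -1.0, -0.001], [-1.0, -0.007, 0.003], [-0.003, 0.001, -1.0]]
force: [-0.3, -0.3, -0.3]
gripper_width: 0.996
```

The wash bottle is far off, at y≈0.51. Grasping bottle_92.

Emit:
send_rows:
  commands:
    - [0,0,0.045,0,0,0,-1]
    - [0,0,0.045,0,0,0,-1]
    - [0,0,0.04,0,0,0,-1]
    - [0,0,0.017,0,0,0,-1]
    - [0,0,0.006,0,0,0,-1]
    - [0,0,0,0,0,0,-1]
    - [0,0,0,0,0,0,1]
    - [0,0,0,0,0,0,1]
    - [0,0,0,0,0,0,1]
    - [0,0,0,0,0,0,1]
  squeeze: 40

```text
time: 19.2
ee_pos: [0.6173, 0.2753, 0.042]
eef_rot: [[-0.0, -1.0, 0.002], [-1.0, 0.0, 0.001], [-0.001, -0.002, -1.0]]
force: [-0.9, 0.3, 6.3]
gripper_width: 0.524
```

Emit:
send_rows:
  commands:
    - [0,0,0,0,0,0,1]
    - [0,0,0,0,0,0,1]
    - [0,0,0,0,0,0,1]
    - [0,0,-0.02,0,0,0,1]
    - [0,0,-0.04,0,0,0,1]
    - [0,0,-0.04,0,0,0,1]
    - [0,0,-0.04,0,0,0,1]
    - [0,0,-0.03,0,0,0,1]
    - [0,0,0,0,0,0,1]
    - [0,0,0,0,0,0,1]

```text
time: 20.45
ee_pos: [0.6162, 0.2746, 0.2108]
eef_rot: [[-0.0, -1.0, -0.0], [-1.0, 0.0, -0.0], [0.0, 0.0, -1.0]]
force: [1.1, 0.1, -0.7]
gripper_width: 0.527
```

Emit:
send_rows:
  commands:
    - [0.035,0,0,0,0,0,1]
    - [0.056,0.0154,0,0,0,0,1]
    - [0.056,0.0154,0,0,0,0,1]
    - [0.056,0.0154,0,0,0,0,1]
    - [0.056,0.0154,0,0,0,0,1]
    - [0.056,0.0154,0,0,0,0,1]
    - [0.056,0.0154,0,0,0,0,1]
    - [0.056,0.0154,0,0,0,0,1]
    - [0.035,0,0,0,0,0,1]
    - [0.023,0,0,0,0,0,1]

```text
time: 21.7
ee_pos: [0.5075, -0.2121, 0.2097]
eef_rot: [[-0.003, -1.0, -0.002], [-1.0, 0.003, 0.0], [-0.0, 0.002, -1.0]]
force: [0.0, -0.1, -1.0]
gripper_width: 0.52
```

```bash
python3 - <<'E'
from h import *
np.set_printoptions(precision=4,suppress=True)
s=env.get_state();print(s['ee_pos'],s['force'],s['gripper_width'],s['time'])
d=snap('wrist','w7')
print([proj(d,p) for p in((.5835,-.21,.083),(.5465,-.173,.02),(.546,-.246,.02))])
E
```

```text
[ 0.5075 -0.2121  0.2097] [ 0.0056 -0.0964 -1.0389] 0.5202101511429563 21.7
[array([314.2003, 120.3204]), array([272.6463, 165.2708]), array([356.3373, 165.5689])]
```

View pics/w7.png

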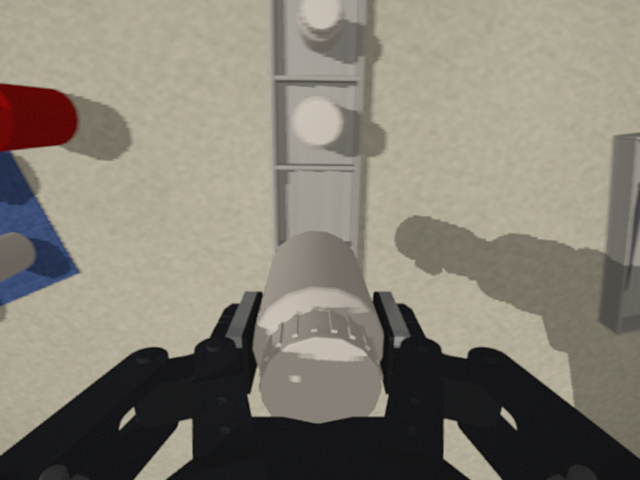

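Bottle_80 stands in its compartment, its cap at (318,121). Bottle_92 is held upright and the divider at row 166 matches. Lowering.

Emit:
send_rows:
  commands:
    - [0,0,0.04,0,0,0,1]
    - [0,0,0.04,0,0,0,1]
    - [0,0,0.04,0,0,0,1]
    - [0,0,0.03,0,0,0,1]
    - [0,0,0.01,0,0,0,1]
    - [0,0,0.004,0,0,0,1]
    - [0,0,0.002,0,0,0,1]
    - [0,0,0.001,0,0,0,1]
    - [0,0,0,0,0,0,1]
    - [0,0,0,0,0,0,1]

```text
time: 23.0
ee_pos: [0.5089, -0.2102, 0.0442]
eef_rot: [[-0.0, -1.0, 0.001], [-1.0, 0.0, -0.0], [0.0, -0.001, -1.0]]
force: [-0.0, 0.1, -1.0]
gripper_width: 0.527
```

Emit:
send_rows:
  commands:
    - [0,0,0.0015,0,0,0,1]
    - [0,0,0,0,0,0,1]
    - [0,0,0,0,0,0,-0.3]
    - [0,0,0,0,0,0,-0.5]
    - [0,0,0,0,0,0,-1]
    - [0,0,0,0,0,0,-1]
    - [0,0,0,0,0,0,-1]
    - [0,0,-0.04,0,0,0,-1]
    - [0,0,-0.06,0,0,0,-1]
    - [0,0,-0.06,0,0,0,-1]

```text
time: 24.25
ee_pos: [0.5084, -0.21, 0.2038]
eef_rot: [[-0.0, -1.0, -0.001], [-1.0, 0.0, 0.0], [-0.0, 0.001, -1.0]]
force: [1.6, -0.6, 0.8]
gripper_width: 0.999
```

Emit:
send_rows:
  commands:
    - [-0.0471,0.0102,0,0,0,0,-1]
    - [-0.0471,0.0102,0,0,0,0,-1]
    - [-0.0471,0.0102,0,0,0,0,-1]
    - [-0.0471,0.0102,0,0,0,0,-1]
    - [-0.0471,0.0102,0,0,0,0,-1]
    - [-0.0471,0.0102,0,0,0,0,-1]
    - [-0.0471,0.0102,0,0,0,0,-1]
    - [-0.0471,0.0102,0,0,0,0,-1]
    - [-0.0471,0.0102,0,0,0,0,-1]
    - [0,0,0,0,0,0,-1]

```text
time: 25.5
ee_pos: [0.4161, 0.2176, 0.2023]
eef_rot: [[0.006, -1.0, 0.0], [-1.0, -0.006, 0.002], [-0.002, -0.0, -1.0]]
force: [0.8, -0.3, -0.2]
gripper_width: 0.998
```

```bash
python3 - <<'E'
from h import *
np.set_printoptions(precision=4,suppress=True)
s=env.get_state();print(s['ee_pos'],s['joint_pos'],s['force'],s['gripper_width'],s['time'])
d=snap('wrist','w8')
print([proj(d,p) for p in((.417,.2155,.106),)])
E
```

```text
[0.4161 0.2176 0.2023] [-0.5404  0.3409 -0.08    2.1966  0.0451  0.6045 -2.2177] [ 0.8123 -0.2703 -0.231 ] 0.997738375642948 25.5
[array([321.0088, 238.6264])]
```

View pics/w8.png

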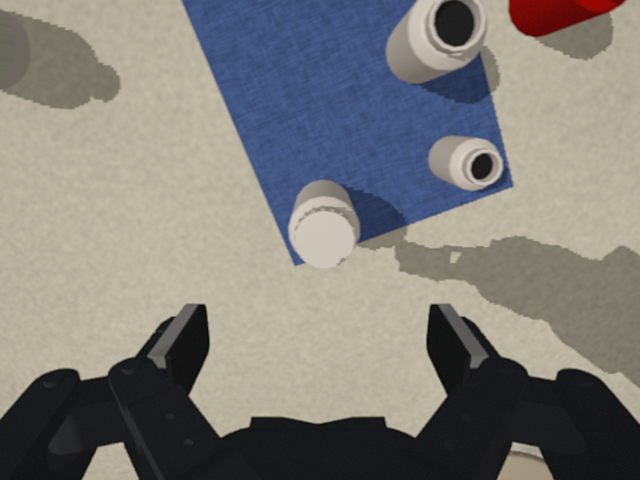

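The cap at (325,238) matches the prediction of (321,239). Grasping bottle_104.

Emit:
send_rows:
  commands:
    - [0.001,0,0.045,0,0,0,-1]
    - [0,0,0.045,0,0,0,-1]
    - [0,0,0.04,0,0,0,-1]
    - [0,0,0.018,0,0,0,-1]
    - [0,0,0.006,0,0,0,-1]
    - [0,0,0,0,0,0,-1]
    - [0,0,0,0,0,0,1]
    - [0,0,0,0,0,0,1]
    - [0,0,0,0,0,0,1]
    - [0,0,0,0,0,0,1]
  squeeze: 45

```text
time: 26.8
ee_pos: [0.4176, 0.2131, 0.0493]
eef_rot: [[-0.0, -1.0, 0.002], [-1.0, 0.0, 0.001], [-0.001, -0.002, -1.0]]
force: [-1.0, 1.0, 9.4]
gripper_width: 0.597
```

Emit:
send_rows:
  commands:
    - [0,0,0,0,0,0,1]
    - [0,0,0,0,0,0,1]
    - [0,0,0,0,0,0,1]
    - [0,0,-0.02,0,0,0,1]
    - [0,0,-0.04,0,0,0,1]
    - [0,0,-0.04,0,0,0,1]
    - [0,0,-0.04,0,0,0,1]
    - [0,0,-0.03,0,0,0,1]
    - [0,0,0,0,0,0,1]
    - [0,0,0,0,0,0,1]

```text
time: 28.05
ee_pos: [0.4166, 0.2125, 0.2178]
eef_rot: [[-0.0, -1.0, -0.0], [-1.0, 0.0, -0.0], [0.0, 0.0, -1.0]]
force: [0.1, -0.7, -1.9]
gripper_width: 0.592
```

Emit:
send_rows:
  commands:
    - [0.03,0,0,0,0,0,1]
    - [0.05,-0.0025,0,0,0,0,1]
    - [0.05,-0.0025,0,0,0,0,1]
    - [0.05,-0.0025,0,0,0,0,1]
    - [0.05,-0.0025,0,0,0,0,1]
    - [0.05,-0.0025,0,0,0,0,1]
    - [0.05,-0.0025,0,0,0,0,1]
    - [0.05,-0.0025,0,0,0,0,1]
    - [0.03,0,0,0,0,0,1]
    - [0.011,0,0,0,0,0,1]

```text
time: 29.3
ee_pos: [0.4335, -0.2097, 0.2168]
eef_rot: [[-0.003, -1.0, -0.003], [-1.0, 0.003, 0.0], [-0.0, 0.003, -1.0]]
force: [-0.7, -0.2, -2.4]
gripper_width: 0.597
```

```bash
python3 - <<'E'
from h import *
np.set_printoptions(precision=4,suppress=True)
s=env.get_state();print(s['ee_pos'],s['force'],s['gripper_width'],s['time'])
d=snap('wrist','w9')
print([proj(d,p) for p in((.5095,-.209,.095),(.4725,-.172,.02),(.472,-.245,.02))])
E
```

```text
[ 0.4335 -0.2097  0.2168] [-0.666  -0.1663 -2.4323] 0.5973479380938722 29.3
[array([316.2617, 120.2662]), array([275.1919, 164.4176]), array([357.1738, 164.6961])]
```

View pics/w9.png

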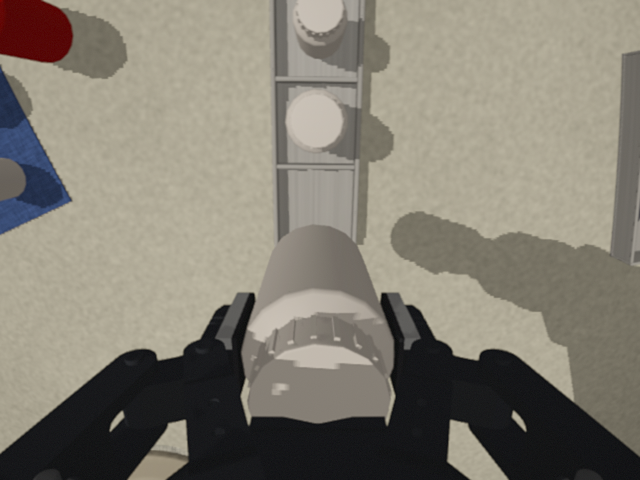

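Bottle_92 stands in place. The divider at row 166 against a predicted 164 is about a 1 mm difference, within clearance. Lowering bottle_104.

Emit:
send_rows:
  commands:
    - [0,0,0.04,0,0,0,1]
    - [0,0,0.04,0,0,0,1]
    - [0,0,0.04,0,0,0,1]
    - [0,0,0.03,0,0,0,1]
    - [0,0,0.01,0,0,0,1]
    - [0,0,0.004,0,0,0,1]
    - [0,0,0.002,0,0,0,1]
    - [0,0,0.001,0,0,0,1]
    - [0,0,0,0,0,0,1]
    - [0,0,0,0,0,0,1]

```text
time: 30.6
ee_pos: [0.4346, -0.2083, 0.0516]
eef_rot: [[-0.0, -1.0, 0.001], [-1.0, 0.0, -0.0], [0.0, -0.001, -1.0]]
force: [-0.5, 0.5, -1.8]
gripper_width: 0.594
```

Emit:
send_rows:
  commands:
    - [0,0,0.0015,0,0,0,1]
    - [0,0,0,0,0,0,1]
    - [0,0,0,0,0,0,-0.3]
    - [0,0,0,0,0,0,-0.6]
    - [0,0,0,0,0,0,-1]
    - [0,0,0,0,0,0,-1]
    - [0,0,0,0,0,0,-1]
    - [0,0,-0.04,0,0,0,-1]
    - [0,0,-0.06,0,0,0,-1]
    - [0,0,-0.06,0,0,0,-1]

```text
time: 31.85
ee_pos: [0.434, -0.208, 0.2114]
eef_rot: [[-0.0, -1.0, -0.001], [-1.0, 0.0, 0.0], [-0.0, 0.001, -1.0]]
force: [0.8, -0.1, -0.5]
gripper_width: 0.998
```

Emit:
send_rows:
  commands:
    - [0,0,-0.05,0,0,0,-1]
    - [0,0,-0.05,0,0,0,-1]
    - [0,0,-0.03,0,0,0,-1]
    - [0.05,0,0,0,0,0,-1]
    - [0.05,0,0,0,0,0,-1]
    - [0.05,0,0,0,0,0,-1]
    - [0.04,0,0,0,0,0,-1]
    - [0,0,0,0,0,0,-1]
    - [0,0,0,0,0,0,-1]
    - [0,0,0,0,0,0,-1]

```text
time: 33.1
ee_pos: [0.4347, -0.3969, 0.3398]
eef_rot: [[0.001, -1.0, -0.0], [-1.0, -0.001, 0.001], [-0.001, 0.0, -1.0]]
force: [0.1, -0.1, -0.5]
gripper_width: 0.997
```

```bash
python3 - <<'E'
from h import *
s=env.get_state();print(s['ee_pos'],s['force'],s['time'])
a=snap('scene','s1')['frame'][130:330,190:420];b=snap('side','d1')['frame'][190:340,225:405]
a=cv2.resize(a,(460,400),interpolation=cv2.INTER_CUBIC);b=cv2.resize(b,(340,283),interpolation=cv2.INTER_CUBIC)
c=np.zeros((400,800,3),np.uint8);c[:,:460]=a;c[:283,460:]=b;cv2.imwrite('pics/f.png',c[:,:,::-1])
E
```

```text
[ 0.43466594 -0.39691309  0.33980781] [ 0.06014853 -0.07870698 -0.53058119] 33.1
```

View pics/f.png

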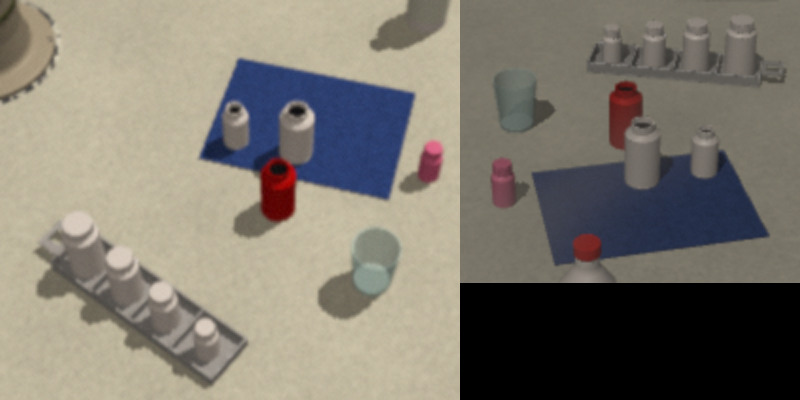

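All four bottles stand upright in order, tallest at the tab. The open, red and pink bottles and the beaker have not moved. Handing in.

```bash
python3 -c "
from workcell import env
print(env.hand_in())"
```

```text
the job is handed in; nothing more can be done
None
```

The four capped bottles are standing upright in the rack, one per compartment: 104, 92, 80, 68 mm from the lifting tab to the far end. I handed the job in at about 33 s.

- **Final check:** pictures from the scene and side cameras showed all four upright and in order, with the gripper well clear of everything. The two open bottles, the red and pink look-alikes and the beaker looked unmoved. The tray and wash bottle were mostly outside those last crops, and the arm went near neither.
- **Forces:** the highest force reading I saw at the end of any move was about 19 N, while closing on bottle_68. I did not see readings in between.
- **Disagreements:**
    - The rack's rim measured about 10–15 mm high, against the 20 mm given.
    - The side camera put the bottles 2–6 mm farther in y than the scene and wrist cameras.
    - The arm settled about 2 mm below the commanded y.
    - I corrected for the y offsets, and all of this stayed within the clearances.

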